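# Lock the injector fork and hold the index plunger out

### The job

The injector on the test bench is to be swung over on its fixture arm. First push the clamp fork (the sliding plate with the upright black handle) along its rails until it is fully home under the keeper so that the injector cannot lift out; then take the knob of the index plunger at the other end of the arm, pull it straight up as far as it goes and finish while still holding it up, its pin clear of the hole, so that a colleague can swing the arm. The plunger stays in its hole until the fork is home, and the other things on the bench are left alone.

Things in the scene. Friction and masses are not known exactly. Their poses are not given: they have to be found in the camera images.
- fixture: The fixture's fixed part: dark steel base plate 270 x 140 x 14 mm, column and steel index disc (124 mm across, top 112 mm above the bench, ring of 12 holes). Stands upright with the arm roughly to the robot's left, up to 20 degrees either way. Origin on the bench under the column's axis; x points along the swing arm, from the column to the injector and the fork handle; z up.
- injector (a point): Point on the injector's axis, 198 mm above the bench, 125 mm along fixture x from the column axis. Upright steel injector, head 33 mm across, top 236 mm above the bench; a connector and an inlet stub reach 43 mm to either side. Plate top 152 mm, its two rails and keeper up to 182 mm above the bench. The arm itself stays still: the colleague is steadying it.
- fork_grip (a point): Centre of the fork's upright black barrel handle: 20 mm across, 40 mm tall, centre 190 mm above the bench and 29 mm above the top of the steel fork plate it stands on. With the fork home the handle is 215 mm along fixture x from the column axis, 90 mm from the injector's axis.
- fork (a joint): How far the fork is drawn out, m: 0 = fully home against its stop, prong tips 15 mm under the keeper bridge; 0.048 = drawn right out. It is pushed home along the fixture's -x direction (towards injector and column), level. Sliding friction about 4 N; it stays where it is left.
- plunger_knob (a point): Centre of the plunger's black round knob: 31 mm across, straight side 20 mm tall, top 14 mm above this point, which is 172 mm above the bench while the pin is seated. Below: neck 21 mm across, then from 20 mm under this point a collar 25 to 29 mm across on a lug 36 mm wide (top 32 mm under). On fixture -x, 44 mm from the column axis; the hub beside it is 58 mm across, 158 to 167 mm high.
- plunger (a joint): How far the plunger is pulled up, m: 0 = pin seated 10 mm deep in its hole, 0.016 = fully out against its stop, pin tip 6 mm above the disc. A spring pulls it back down: 6 N seated, rising to 12 N fully out.
- bottle_center (a point): Bystander: white squeeze bottle with a pointed spout, 56 mm across, 172 mm tall, loose; point on its axis 65 mm above its foot.
- spanner_grip (a point): Bystander: steel open-end spanner lying loose on the bench; point on its shank.
- tray: Bystander: small open steel tray 110 x 80 x 22 mm with four dark nozzle nuts in it, loose; origin under its centre.

How it is judged:
On the way, in this order (a step that is already met when the one before it is completed fails the run):
1. the fork is fully home under the keeper, with the plunger still in its hole (value of joint fork below 0.003 m and value of joint plunger below 0.004 m), for 0.2 s.
2. the plunger is pulled fully up by the fingers, pin clear of the hole (value of joint plunger above 0.013 m and contact force between plunger and the fingers above 2 N), for 0.2 s.
At the end, for the whole second after the job is handed in: The fork is within 3 mm of fully home; the plunger is held up by the fingers at 13 mm or more of its 16 mm stroke, its pin at least 3 mm clear of its hole, through the last second (all of step 2 and value of joint fork below 0.003 m); the arm keeps its last pose, push and grip.
It fails at once if the plunger is drawn (over 6 mm) while the fork is not home (over 6 mm out) (value of joint each of plunger, fork above 0.006 m).
It fails at once if the bottle, the spanner or the tray is shifted more than 30 mm, or the bottle knocked over (distance of any of bottle_center, spanner_grip, tray from where it was at the start of the episode above 0.03 m or angle between bottle_center's own z axis and vertical above 0.5 rad).
It also fails if it takes over 38 s, if anything falls off the work surface, if the arm or the gripper's body presses on something with over 40 N, if the wrist force passes 120 N, or if a joint passes its speed limit or range.

### The arm

A 6-joint arm with a two-finger parallel gripper is mounted at the origin on the work surface. World frame = base frame: x ahead of the robot, y to its left, z up, the work surface at z = 0. Lengths are in m, angles in rad, forces in N, time in s.
With the tool pointing down it reaches from about 0.225 to 0.725 m from the base axis. Payload 3.1 kg.
Tool frame: the origin (TCP) lies at the very end of the fingers, on their centre line; the grasp point (between the pads) lies 19 mm behind it; z points along the fingers, y is the direction in which the jaws open and shut (so a half turn about z gives the same grasp; the last joint's range is limited). The gripper opens to 85 mm and grips with 20 to 120 N. Pads are 22 mm wide; open, the fingers measure 114 mm over their backs; the gripper's body (76 mm by 85 mm) begins 54 mm behind the grasp point. The pads swing forward as they close: fully open they stand 13 mm farther back than shut.
Start: joints at [-1.434, 0.048, 0.099, 1.622, 0, 1.443], TCP at [0.137, -0.507, 0.211] pointing down, gripper open.
Joint ranges: [-2.91, 2.91], [-0.99, 1.94], [-1.21, 1.42], [-2.12, 2.29], [-1.49, 1.47], [-3.14, 3.14]. Speed limits (rad/s): [2.79, 2.79, 3.14, 3.14, 3.14, 3.14].

### API

Orientations are given as a unit quaternion [x, y, z, w].
In Python, from station import monitor, viewer, job gives the robot as it stands.
- The arm moves only by the tool jog_arm, never from a script. Its argument "commands" is a list of rows, each a list of 3 entries, a list of its own where there are three numbers: the shift along the tool's x, y, z each as a share of 3 cm, from -1 to 1, then the turn, a rotation vector about the tool's x, y, z each as a share of 0.08 rad, from -1 to 1, then the opening, from 0 (shut) to 1 (fully open). A call has 1 to 8 rows; each row shifts and turns the pose as measured when the row begins, along the tool's axes as they then stand; what a row does not reach is not made up. A row lasts 1/12 s, in which the tool goes at most 41.7 mm and 7.16 degrees, less where a joint would pass 70% of its speed; a pose out of reach is approached as far as the arm can. A call with a number of a shift or a turn outside -1 to 1 is refused whole. A call with a gripper value outside its range is refused whole. The fingers move at their own pace and stop on an object; "force" is the grip in N (left out, the last holds). Time passes only in rows, so rows that do not move let the fingers close. It gives the time, the measured TCP pose, the force and the opening at its end, in the units of the state.
- monitor.observe(): the state, without advancing time (a new reading comes with each control period).
- viewer.snapshot(name): name is "scene" or "side" or "wrist"; returns the picture (480x640x3 uint8, red, green, blue); there is no depth.
- viewer.calibration(name): a dict with "fx", "fy", "cx", "cy" (pixels), "R" (3x3) and "t" (3): a world point X has camera coordinates R X + t. Camera axes: x right, y down, z forward; pixel columns grow to the right and rows downward; lengths in m; the calibration is good to about 2 mm. A picture is of the moment at which its call begins: read the wrist's pose just before it. calibration takes no time and is no camera call; for the wrist camera it gives the pose at the moment of the call.
- job.finish_job(): hands the job in, once; it reports no verdict.
Trained networks look in the newest picture that a camera, given by its name, has taken for a name from the list of things; names that differ only in an ending like _2 or _b are one class to them, and where a whole thing is asked for, a point or a joint stands for the part that bears it (a point fixed in the world has none). Each returns a list of dicts, best first, with "p" (0 to 1); they miss things now and then, are a little off and sometimes report something else, mostly with a low value. They report only what shows in the picture. A call takes as long as a camera call.
- viewer.recognise(camera, thing): "at" ([column, row] in pixels, amid what is visible of it).
The state is a dict: "time_s": time; "joint_pos": joint angles; "qvel": joint speeds; "joint_efforts": joint torques, N m; "eef_pos": TCP position; "ee_rot": TCP orientation; "ft_force": force on the tool from outside, world axes, zero at the start; "torque": the same for the moment, N m; "finger_gap": opening from 0.0 (shut) to 1.0 (fully open).
Only numpy, scipy, OpenCV 4.12 (cv2) and the standard library are available. Lean on these libraries where they do the work, as an engineer would, in place of code of your own. Each camera call takes 0.05 s, during which the arm holds its last target. There are 200 camera calls.

## Working session

There is one attempt and no reset: what is moved stays moved. The work goes in short steps, Python scripts to look and compute and a tool call to move; the robot and the scene stay as the last step left them, time stands still between calls to the robot, and variables do not carry over. Pictures are saved under pics/ and viewed, about 8 in all and at most 12, crops included, and the job is handed in when it is done.

Besides the shell and the picture viewer there is one more tool, called as a command line: name --argument value ..., lists and objects as JSON in quotes. jog_arm: Moves the arm, as the interface text tells. Shift numbers are shares of 3 cm and turn numbers shares of 0.08 rad, none past 1 either way. Its arguments: {"type":"object","properties":{"commands":{"type":"array"},"force":{"type":"number"}},"required":["commands"]}

```bash
mkdir -p pics; cat > h.py <<'E'
import numpy as np,cv2
from station import monitor,viewer,job
def ray(c,px):
    K=viewer.calibration(c);R=np.array(K["R"]);t=np.array(K["t"])
    d=R.T@np.array([(px[0]-K["cx"])/K["fx"],(px[1]-K["cy"])/K["fy"],1]);return -R.T@t,d/np.linalg.norm(d)
def atz(c,px,z):
    o,d=ray(c,px);return o+d*(z-o[2])/d[2]
def proj(c,X):
    K=viewer.calibration(c);p=np.array(K["R"])@np.array(X)+np.array(K["t"]);return [K["fx"]*p[0]/p[2]+K["cx"],K["fy"]*p[1]/p[2]+K["cy"]]
def tri(rs):
    A=sum(np.eye(3)-np.outer(d,d) for o,d in rs);b=sum((np.eye(3)-np.outer(d,d))@o for o,d in rs);return np.linalg.solve(A,b)
E
python3 - <<'E'
from h import *
np.set_printoptions(precision=4,suppress=True)
Z=dict(injector=.198,fork_grip=.19,plunger_knob=.172,bottle_center=.065,spanner_grip=.005,tray=.01,fixture=.1)
for c in("scene","side"):
    im=viewer.snapshot(c);cv2.imwrite(f"pics/{c}0.png",im[:,:,::-1])
    for n in Z:
        r=viewer.recognise(c,n)
        for q in r[:2]: print(c,n,q["p"],np.array(q["at"]),atz(c,q["at"],Z[n]))
print(monitor.observe())
E
```

```text
scene injector 0.93 [320.2 223.5] [ 0.6347 -0.0029  0.198 ]
scene fork_grip 0.59 [358.4 197.7] [0.6514 0.1058 0.19  ]
scene plunger_knob 0.75 [253.3 251.6] [ 0.5614 -0.126   0.172 ]
scene bottle_center 0.94 [241.8 333.5] [ 0.6214 -0.2422  0.065 ]
scene spanner_grip 0.95 [329.4 306. ] [ 0.703  -0.0563  0.005 ]
scene tray 0.6 [409.  237.7] [0.7415 0.2099 0.01  ]
scene fixture 0.92 [308.3 253.8] [ 0.6191 -0.0251  0.1   ]
side injector 0.51 [333.4 226.2] [ 0.6767 -0.0195  0.198 ]
side fork_grip 0.89 [297.1 199.3] [0.6366 0.0975 0.19  ]
side plunger_knob 0.73 [294.9 289.9] [ 0.5635 -0.1396  0.172 ]
side plunger_knob 0.42 [335.5 224.3] [0.6934 0.0153 0.172 ]
side bottle_center 0.85 [343.7 364.6] [ 0.6216 -0.2455  0.065 ]
side spanner_grip 0.9 [355.2 302.2] [ 0.7173 -0.0534  0.005 ]
side tray 0.92 [332.8 224.1] [0.7552 0.2079 0.01  ]
side tray 0.58 [297.7 285.2] [0.6132 0.0288 0.01  ]
side fixture 0.58 [296.5 285.5] [ 0.5876 -0.0593  0.1   ]
{'time_s': 0.8, 'joint_pos': array([-1.4338,  0.048 ,  0.0993,  1.622 ,  0.    ,  1.443 ]), 'qvel': array([-0.0011,  0.0011, -0.0007,  0.0008, -0.0017, -0.0024]), 'joint_efforts': array([ -0.0012, -33.8587,  32.0126,   0.0007,  -0.0004,   0.    ]), 'eef_pos': array([ 0.1374, -0.5067,  0.2108]), 'ee_rot': array([0.9912, 0.132 , 0.    , 0.    ]), 'ft_force': array([-0.1668, -0.5589,  0.3597]), 'torque': array([-0.0138, -0.0266, -0.0143]), 'finger_gap': 0.9989658889546926}
```

```bash
python3 - <<'E'
import cv2
a=cv2.imread("pics/scene0.png")[150:370,190:450];b=cv2.imread("pics/side0.png")[150:400,200:440]
cv2.imwrite("pics/a.png",cv2.resize(a,(780,660),interpolation=2)[:600]);cv2.imwrite("pics/b.png",cv2.resize(b,(576,600),interpolation=2))
E
```

```text
(no output)
```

View pics/a.png

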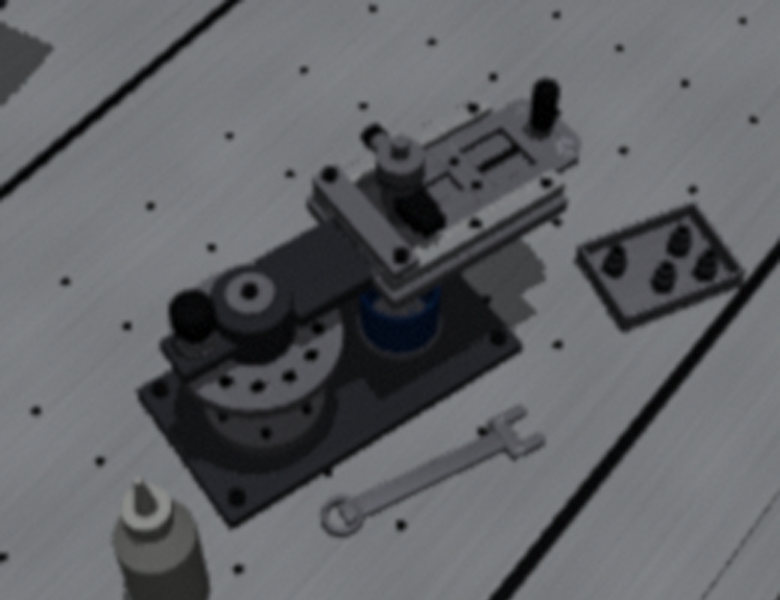

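View pics/b.png

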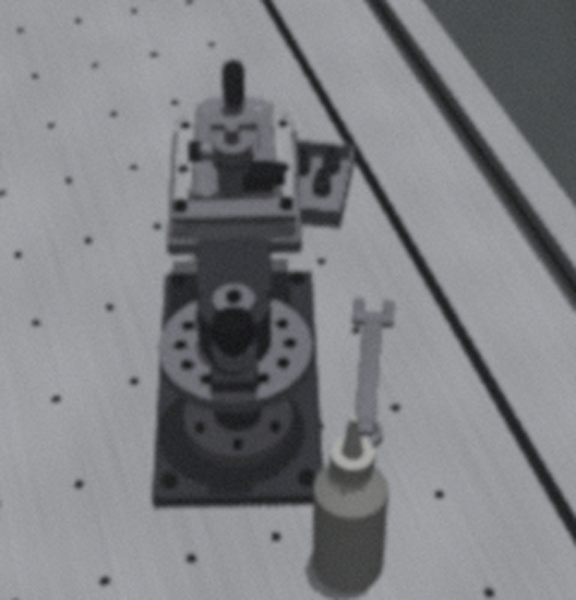

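Both views show the fixture clearly. In the scene crop the handle is at about (543,108) and the knob at (193,315). In the side crop they are at (233,86) and (232,331). The network's fork_grip sits too low, on the plate, so I'll triangulate my own pixel positions.

```bash
python3 - <<'E'
from h import *
np.set_printoptions(precision=4,suppress=True)
P=dict(handle=((371,186),(297.1,185.8),.19),knob=((254.3,255),(296.7,287.9),.172),injtop=((190+400/3,150+145/3),(200+232/2.4,150+137/2.4),.236),hubtop=((190+249/3,150+291/3),(200+233/2.4,150+296/2.4),.18))
for n,(s,d,z) in P.items(): print(n,tri([ray("scene",s),ray("side",d)]),atz("scene",s,z),atz("side",d,z))
for c in("scene","side"): print(c,ray(c,(320,240)))
E
```

```text
handle [0.6518 0.1521 0.1852] [0.6533 0.1493 0.19  ] [0.6502 0.1443 0.19  ]
knob [ 0.5682 -0.1311  0.1691] [ 0.5685 -0.1308  0.172 ] [ 0.568  -0.1358  0.172 ]
injtop [0.6155 0.0312 0.2256] [0.6185 0.0277 0.236 ] [0.6127 0.0132 0.236 ]
hubtop [ 0.5811 -0.09    0.1637] [ 0.589  -0.0968  0.18  ] [ 0.5771 -0.1076  0.18  ]
scene (array([ 1.0143, -0.4771,  0.9909]), array([-0.3637,  0.4535, -0.8137]))
side (array([ 0.3792, -0.864 ,  0.9224]), array([ 0.2323,  0.7262, -0.6471]))
```

jog_arm --commands '[[[0,0,-0.5],[0,0,-1],1],[[0,0,-0.5],[0,0,-1],1],[[0,0,-0.5],[0,0,-1],1],[[0,0,-0.5],[0,0,-1],1],[[0,0,-0.5],[0,0,-1],1],[[0,0,-0.5],[0,0,-1],1],[[0,0,0],[0,0,-1],1],[[0,0,0],[0,0,-1],1]]' --force 60

```text
time_s: 1.47
eef_pos: [0.1373, -0.5056, 0.3033]
ee_rot: [0.893, 0.451, 0.001, -0.002]
ft_force: [-0.4, -0.5, -0.4]
finger_gap: 0.999
```

jog_arm --commands '[[[0,0,0],[0,0,-1],1],[[0,0,0],[0,0,-1],1],[[0,0,0],[0,0,-1],1],[[0,0,0],[0,0,-1],1],[[0,0,0],[0,0,-0.7],1],[[0,0,0],[0,0,0],1]]'

```text
time_s: 1.97
eef_pos: [0.1374, -0.5067, 0.3056]
ee_rot: [0.786, 0.618, -0.0, 0.0]
ft_force: [-0.0, -0.5, 0.4]
finger_gap: 1.001
```

```bash
cat >> h.py <<'E'
from scipy.spatial.transform import Rotation as Ro
H=np.array([.652,.148]);KN=np.array([.568,-.133])
def to(X,yaw=1.281):
    s=monitor.observe();R=Ro.from_quat(s["ee_rot"]).as_matrix()
    d=R.T@(np.array(X)-s["eef_pos"]);x=R[:,0]
    print("t",s["time_s"],"pos",s["eef_pos"].round(4),"need tool mm",(d*1000).round(1),"rows",(d/.03).round(2),"yaw err",round(yaw-np.arctan2(x[1],x[0]),3),"tilt",R[:,2].round(3),"F",s["ft_force"].round(1),"gap",round(s["finger_gap"],3),"q",s["joint_pos"].round(2))
E
python3 -c "
from h import *
to([*H,.30])"
```

```text
t 1.9667 pos [ 0.1374 -0.5067  0.3056] need tool mm [757.8 345.3   5.1] rows [25.26 11.51  0.17] yaw err -0.051 tilt [ 0.    -0.001 -1.   ] F [-0.  -0.5  0.4] gap 1.001 q [-1.43  0.1   0.34  1.82 -0.    0.38]
```

jog_arm --commands '[[[0.9,0.4,0],[0,0,0.6],1],[[0.9,0.4,0],[0,0,0],1],[[0.9,0.4,0],[0,0,0],1],[[0.9,0.4,0],[0,0,0],1],[[0.9,0.4,0],[0,0,0],1],[[0.9,0.4,0],[0,0,0],1],[[0.9,0.4,0],[0,0,0],1],[[0.9,0.4,0],[0,0,0],1]]'

```text
time_s: 2.63
eef_pos: [0.293, -0.3251, 0.3026]
ee_rot: [0.809, 0.587, -0.001, 0.0]
ft_force: [1.0, -0.3, 0.2]
finger_gap: 1.003
```

jog_arm --commands '[[[0.9,0.4,0],[0,0,0],1],[[0.9,0.4,0],[0,0,0],1],[[0.9,0.4,0],[0,0,0],1],[[0.9,0.4,0],[0,0,0],1],[[0.9,0.4,0],[0,0,0],1],[[0.9,0.4,0],[0,0,0],1],[[0.9,0.4,0],[0,0,0],1],[[0.9,0.4,0],[0,0,0],1]]'

```text
time_s: 3.3
eef_pos: [0.4589, -0.1402, 0.3039]
ee_rot: [0.814, 0.581, -0.0, 0.003]
ft_force: [0.0, -0.8, 0.4]
finger_gap: 1.001
```

```bash
python3 -c "
from h import *
to([*H,.30])"
```

```text
t 3.3 pos [ 0.4589 -0.1402  0.3039] need tool mm [335.3  89.3   3.2] rows [11.18  2.98  0.11] yaw err 0.04 tilt [ 0.003 -0.005 -1.   ] F [ 0.  -0.8  0.4] gap 1.001 q [-0.43 -0.03  0.21  1.81 -0.    1.47]
```

jog_arm --commands '[[[0.9,0.25,0],[0,0,-0.3],1],[[0.9,0.25,0],[0,0,-0.2],1],[[0.9,0.25,0],[0,0,0],1],[[0.9,0.25,0],[0,0,0],1],[[0.9,0.25,0],[0,0,0],1],[[0.9,0.25,0],[0,0,0],1],[[0.9,0.25,0],[0,0,0],1],[[0.9,0.25,0],[0,0,0],1]]'

```text
time_s: 3.97
eef_pos: [0.5863, 0.0593, 0.3033]
ee_rot: [0.805, 0.593, 0.0, 0.004]
ft_force: [-0.3, -0.8, -0.1]
finger_gap: 1.004
```

jog_arm --commands '[[[0.9,0.25,0],[0,0,0],1],[[0.9,0.2,0],[0,0,0],1],[[0.9,0.2,0],[0,0,0],1],[[0.5,0,0],[0,0,0],1],[[0,0,0],[0,0,0],1],[[0,0,0],[0,0,0],1]]'

```text
time_s: 4.47
eef_pos: [0.6374, 0.1558, 0.299]
ee_rot: [0.806, 0.592, -0.0, 0.003]
ft_force: [0.5, -1.1, -0.4]
finger_gap: 0.999
```

```bash
python3 -c "
from h import *
to([*H,.30])
im=viewer.snapshot('wrist');cv2.imwrite('pics/w1.png',im[:,:,::-1])
for n,z in (('fork_grip',.19),('injector',.198)):
  for q in viewer.recognise('wrist',n)[:2]: print(n,q,atz('wrist',q['at'],z))
print(proj('wrist',[*H,.21]),ray('wrist',(320,240)))
"
```

```text
t 4.4667 pos [0.6374 0.1558 0.299 ] need tool mm [-3.1 16.3 -0.9] rows [-0.1   0.54 -0.03] yaw err 0.013 tilt [ 0.003 -0.004 -1.   ] F [ 0.5 -1.1 -0.4] gap 0.999 q [ 0.14  0.49  0.81  1.89 -0.    2.01]
fork_grip {'at': [340.7, 271.5], 'p': 0.97} [0.64081542 0.11889822 0.19      ]
injector {'at': [338.4, 308.0], 'p': 0.89} [0.63038587 0.09134339 0.198     ]
injector {'at': [339.8, 271.6], 'p': 0.31} [0.64054344 0.1213851  0.198     ]
[np.float64(345.2078547057113), np.float64(240.7741080311756)] (array([0.65686046, 0.22308504, 0.46270099]), array([-0.08504946, -0.26228938, -0.96123403]))
```

View pics/w1.png

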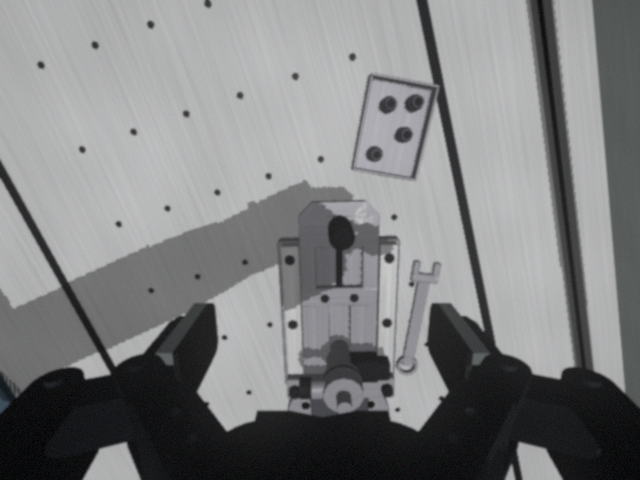

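Wrist view: the handle barrel is at about (341,232), the injector's top at (343,397) and the fork is still drawn out, with rails either side. I'll refine the positions from these.

```bash
python3 -c "
from h import *
h=atz('wrist',(341,232),.19);i=atz('wrist',(343,394),.236)
print(h,i,atz('wrist',(341,237),.21));d=h-i;print(np.hypot(*d[:2]),np.arctan2(d[1],d[0]))
for z,p in ((.17,(282,240)),(.17,(396,240))):print(atz('wrist',p,z))
"
```

```text
[0.65048137 0.1499565  0.19      ] [0.61694406 0.04061228 0.236     ] [0.64986952 0.15168954 0.21      ]
0.11437180358464347 1.2731920632165992
[0.60013895 0.15292325 0.17      ]
[0.69268729 0.12377849 0.17      ]
```

jog_arm --commands '[[[-0.05,0.45,0.5],[0,0,0],0.6],[[0,0,0.7],[0,0,0],0.6],[[0,0,0.7],[0,0,0],0.6],[[0,0,0.3],[0,0,0],0.6],[[0,0,0],[0,0,0],0.6],[[0,0,0],[0,0,0],0.6]]'

```text
time_s: 5.12
eef_pos: [0.6529, 0.1387, 0.2299]
ee_rot: [0.809, 0.587, 0.001, 0.005]
ft_force: [-0.2, 0.3, 0.3]
finger_gap: 0.6
```

```bash
python3 -c "
from h import *
to([.6505,.150,.182])"
```

```text
t 5.1167 pos [0.6529 0.1387 0.2299] need tool mm [10.2 -6.2 47.8] rows [ 0.34 -0.21  1.59] yaw err 0.026 tilt [ 0.008 -0.007 -1.   ] F [-0.2  0.3  0.3] gap 0.6 q [ 0.11  0.45  0.61  1.73 -0.01  2.  ]
```

jog_arm --commands '[[[0.35,-0.2,0],[0,0,-0.3],0.6],[[0,0,0.4],[0,0,0],0.6],[[0,0,0.4],[0,0,0],0.6],[[0,0,0.4],[0,0,0],0.6],[[0,0,0.1],[0,0,0],0.6],[[0,0,0],[0,0,0],0.6]]'

```text
time_s: 5.62
eef_pos: [0.6537, 0.1514, 0.1953]
ee_rot: [0.802, 0.598, 0.006, 0.007]
ft_force: [-0.2, 0.4, 1.2]
finger_gap: 0.599
```

```bash
python3 -c "
from h import *
to([.6505,.150,.182])"
```

```text
t 5.6167 pos [0.6537 0.1514 0.1953] need tool mm [-2.2 -2.9 13.3] rows [-0.07 -0.1   0.44] yaw err -0.001 tilt [ 0.018 -0.004 -1.   ] F [-0.2  0.4  1.2] gap 0.599 q [ 0.13  0.43  0.51  1.64 -0.01  1.99]
```

jog_arm --commands '[[[-0.05,-0.1,0.4],[0.2,0,0],0.6],[[0,0,0.1],[0,0,0],0.6],[[0,0,0],[0,0,0],0.6]]'

```text
time_s: 5.87
eef_pos: [0.6516, 0.1518, 0.1823]
ee_rot: [0.801, 0.599, 0.003, 0.001]
ft_force: [0.4, 0.1, 0.6]
finger_gap: 0.604
```

```bash
python3 -c "
from h import *
to([.6505,.150,.182])
im=viewer.snapshot('side')[130:330,200:400];im2=viewer.snapshot('scene')[120:320,260:460];cv2.imwrite('pics/c.png',cv2.resize(np.hstack([im,im2]),(800,400),interpolation=2)[:,:,::-1])"
```

```text
t 5.8667 pos [0.6516 0.1518 0.1823] need tool mm [-2.  -0.6  0.3] rows [-0.07 -0.02  0.01] yaw err -0.002 tilt [ 0.006  0.002 -1.   ] F [0.4 0.1 0.6] gap 0.604 q [0.13 0.43 0.49 1.63 0.   1.99]
```

View pics/c.png

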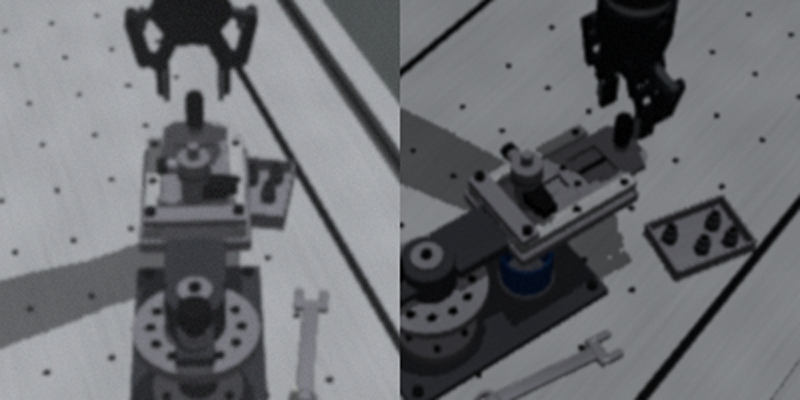

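Fingers straddle the handle near its top and are aligned with it. I'll go 5 mm lower, then close.

jog_arm --commands '[[[-0.05,0,0.2],[0,0,0],0.6],[[0,0,0],[0,0,0],0.3],[[0,0,0],[0,0,0],0],[[0,0,0],[0,0,0],0],[[0,0,0],[0,0,0],0],[[0,0,0],[0,0,0],0]]' --force 40

```text
time_s: 6.47
eef_pos: [0.6512, 0.1501, 0.1771]
ee_rot: [0.801, 0.598, 0.003, 0.001]
ft_force: [0.5, 0.6, -1.1]
finger_gap: 0.201
```

```bash
python3 -c "
from h import *
to([.6505,.150,.178])"
```

```text
t 6.4667 pos [0.6512 0.1501 0.1771] need tool mm [-0.3 -0.6 -0.9] rows [-0.01 -0.02 -0.03] yaw err -0.002 tilt [ 0.007  0.002 -1.   ] F [ 0.5  0.6 -1.1] gap 0.201 q [0.13 0.42 0.48 1.62 0.   1.98]
```

jog_arm --commands '[[[-0.25,0,0],[0,0,0],0],[[-0.25,0,0],[0,0,0],0],[[-0.25,0,0],[0,0,0],0],[[-0.2,0,0],[0,0,0],0]]'

```text
time_s: 6.8
eef_pos: [0.6447, 0.1281, 0.177]
ee_rot: [0.8, 0.6, 0.009, -0.002]
ft_force: [1.5, 4.1, -1.1]
finger_gap: 0.204
```

```bash
python3 -c "
from h import *
to([.5806+.215*.2867,-.091+.215*.958,.178])"
```

```text
t 6.8 pos [0.6447 0.1281 0.177 ] need tool mm [-13.3   1.3  -1.2] rows [-0.44  0.04 -0.04] yaw err -0.007 tilt [ 0.012  0.015 -1.   ] F [ 1.5  4.1 -1.1] gap 0.204 q [0.09 0.38 0.42 1.6  0.01 1.94]
```

jog_arm --commands '[[[-0.2,0,0],[0,0,0],0],[[-0.2,0,0],[0,0,0],0]]'

```text
time_s: 6.97
eef_pos: [0.6413, 0.1162, 0.177]
ee_rot: [0.8, 0.601, 0.01, -0.003]
ft_force: [1.4, 4.5, -0.8]
finger_gap: 0.203
```

jog_arm --commands '[[[-0.15,0,0],[0,0,0],0],[[-0.15,0,0],[0,0,0],0]]'

```text
time_s: 7.13
eef_pos: [0.6409, 0.1149, 0.1771]
ee_rot: [0.799, 0.602, 0.018, -0.009]
ft_force: [5.7, 18.1, -3.9]
finger_gap: 0.204
```

jog_arm --commands '[[[-0.15,0,0],[0,0,0],0],[[-0.15,0,0],[0,0,0],0]]'

```text
time_s: 7.3
eef_pos: [0.6411, 0.1154, 0.177]
ee_rot: [0.797, 0.603, 0.027, -0.015]
ft_force: [5.5, 13.4, -2.1]
finger_gap: 0.207
```

The force rose from 4 to 18 N at y = 0.115, which is where the home position should be (0.642, 0.115). So the fork is at its stop. I'll release and check.

jog_arm --commands '[[[0,0,0],[0,0,0],0.6],[[0,0,0],[0,0,0],0.6],[[0,0,0],[0,0,0],0.6],[[0,0,0],[0,0,0],0.6]]'

```text
time_s: 7.63
eef_pos: [0.6392, 0.1099, 0.1769]
ee_rot: [0.798, 0.602, 0.024, -0.013]
ft_force: [0.0, 0.1, 0.2]
finger_gap: 0.599
```

```bash
python3 -c "
from h import *
to([.642,.115,.178])
R=Ro.from_quat(monitor.observe()['ee_rot']).as_matrix()
print('turn tool',R.T@np.cross(R[:,2],[0,0,-1])/.08)
im=viewer.snapshot('side')[130:330,200:400];im2=viewer.snapshot('scene')[120:320,260:460];cv2.imwrite('pics/d.png',cv2.resize(np.hstack([im,im2]),(800,400),interpolation=2)[:,:,::-1])"
```

```text
t 7.6333 pos [0.6392 0.1099 0.1769] need tool mm [ 5.7  1.3 -0.8] rows [ 0.19  0.04 -0.03] yaw err -0.013 tilt [ 0.023  0.048 -0.999] F [0.  0.1 0.2] gap 0.599 q [0.04 0.34 0.36 1.57 0.05 1.89]
turn tool [ 0.10509732 -0.6594761   0.        ]
```

View pics/d.png

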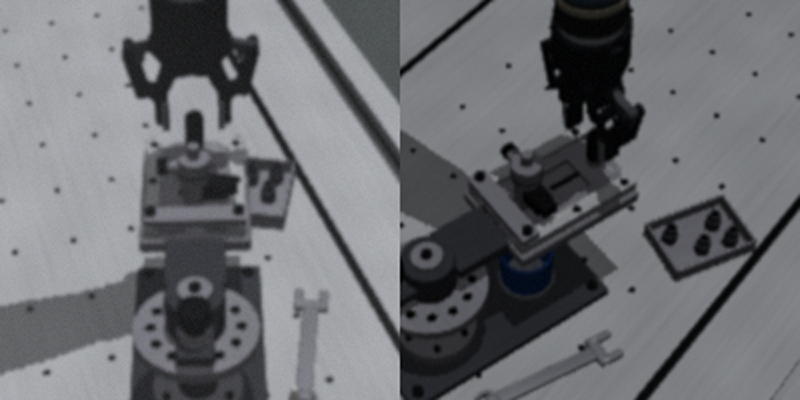

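The handle is now close to the injector and the fork is pushed in. Next I'll rise, level the tool and travel to the knob.

jog_arm --commands '[[[0.05,0,-0.5],[0.1,-0.3,0],0.6],[[0,0,-0.8],[0,-0.35,0],0.7],[[0,0,-0.9],[0,0,0],0.8],[[0,0,-0.9],[0,0,0],1],[[0,0,-0.9],[0,0,0],1],[[0,0,-0.7],[0,0,0],1],[[0,0,0],[0,0,0],1]]'

```text
time_s: 8.32
eef_pos: [0.6351, 0.1055, 0.3175]
ee_rot: [0.799, 0.601, -0.008, -0.001]
ft_force: [-2.0, 0.1, 0.3]
finger_gap: 1.001
```

```bash
cat >>h.py <<'E'
def lev():
    R=Ro.from_quat(monitor.observe()['ee_rot']).as_matrix()
    print('turn tool',(R.T@np.cross(R[:,2],[0,0,-1])/.08).round(2))
E
python3 -c "
from h import *
to([*KN,.30]);lev()"
```

```text
t 8.3167 pos [0.6351 0.1055 0.3175] need tool mm [-247.5    1.9   20.4] rows [-8.25  0.06  0.68] yaw err -0.009 tilt [-0.015 -0.008 -1.   ] F [-2.   0.1  0.3] gap 1.001 q [ 0.06  0.5   0.86  1.95 -0.01  1.92]
turn tool [-0.15  0.15  0.  ]
```

jog_arm --commands '[[[-0.9,0,0],[-0.15,0.15,0.1],1],[[-0.9,0,0],[0,0,0],1],[[-0.9,0,0],[0,0,0],1],[[-0.9,0,0],[0,0,0],1],[[-0.9,0,0],[0,0,0],1],[[-0.9,0,0],[0,0,0],1],[[-0.9,0,0],[0,0,0],1],[[-0.9,0,0],[0,0,0],1]]'

```text
time_s: 8.98
eef_pos: [0.5733, -0.1066, 0.3108]
ee_rot: [0.799, 0.601, -0.002, -0.001]
ft_force: [0.5, -0.1, 0.3]
finger_gap: 1.0
```

jog_arm --commands '[[[-0.9,0,0],[0,0,0],1],[[0,0,0],[0,0,0],1],[[0,0,0],[0,0,0],1]]'

```text
time_s: 9.23
eef_pos: [0.5622, -0.1404, 0.3079]
ee_rot: [0.802, 0.598, -0.005, -0.001]
ft_force: [0.2, 0.9, 0.2]
finger_gap: 1.001
```

```bash
python3 -c "
from h import *
to([*KN,.30]);lev()
im=viewer.snapshot('wrist');cv2.imwrite('pics/w2.png',im[:,:,::-1])
for q in viewer.recognise('wrist','plunger_knob')[:2]: print(q,atz('wrist',q['at'],.172))
print(proj('wrist',[*KN,.186]))
viewer.snapshot('side')
for n in ('plunger_knob','fork_grip'):print(n,viewer.recognise('side',n)[:1])
"
```

```text
t 9.2333 pos [ 0.5622 -0.1404  0.3079] need tool mm [8.8 3.5 7.8] rows [0.29 0.12 0.26] yaw err -0.001 tilt [-0.009 -0.004 -1.   ] F [0.2 0.9 0.2] gap 1.001 q [-0.36  0.26  0.53  1.85 -0.01  1.5 ]
turn tool [-0.09  0.08  0.  ]
{'at': [326.7, 216.0], 'p': 0.71} [ 0.56610223 -0.13352978  0.172     ]
[np.float64(328.8255492192196), np.float64(218.44071775469345)]
plunger_knob [{'at': [292.8, 290.2], 'p': 0.77}]
fork_grip [{'at': [289.9, 206.5], 'p': 0.89}]
```

View pics/w2.png

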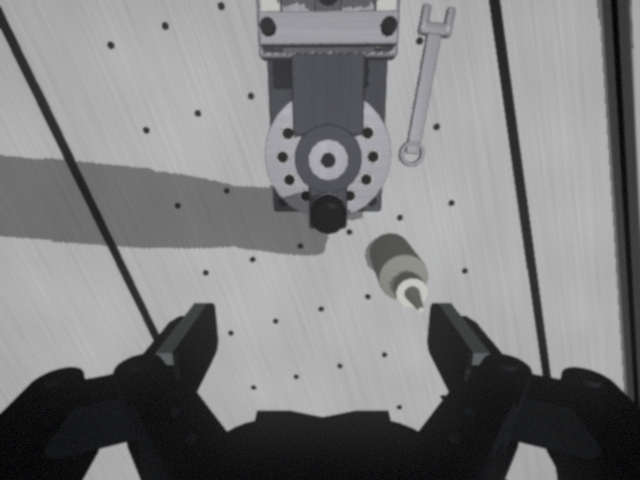

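The knob's top is at (327,216), 2 px from the prediction, and the bottle is well clear. I'll descend with the position corrected.

jog_arm --commands '[[[0.3,0.1,0.3],[-0.1,0.1,0],0.7],[[0,0,0.8],[0,0,0],0.7],[[0,0,0.8],[0,0,0],0.7],[[0,0,0.7],[0,0,0],0.7],[[0,0,0.2],[0,0,0],0.7],[[0,0,0],[0,0,0],0.7]]'

```text
time_s: 9.98
eef_pos: [0.5727, -0.1238, 0.2243]
ee_rot: [0.797, 0.604, 0.004, 0.003]
ft_force: [0.9, 0.6, 0.8]
finger_gap: 0.699
```

```bash
python3 -c "
from h import *
to([.567,-.133,.152]);lev()"
```

```text
t 9.9833 pos [ 0.5727 -0.1238  0.2243] need tool mm [-10.6  -3.6  72.3] rows [-0.35 -0.12  2.41] yaw err -0.016 tilt [ 0.01 -0.   -1.  ] F [0.9 0.6 0.8] gap 0.699 q [-0.33  0.2   0.3   1.65  0.    1.52]
turn tool [ 0.12 -0.03  0.  ]
```

jog_arm --commands '[[[-0.3,-0.1,0],[0.1,0,0.2],0.7],[[-0.05,0,0.3],[0,0,0],0.7],[[0,0,0.2],[0,0,0],0.7],[[0,0,0],[0,0,0],0.7],[[0,0,0],[0,0,0],0.7]]'

```text
time_s: 10.4
eef_pos: [0.5685, -0.1336, 0.2123]
ee_rot: [0.802, 0.598, 0.003, 0.002]
ft_force: [-0.3, -0.4, -0.5]
finger_gap: 0.696
```

```bash
python3 -c "
from h import *
to([.567,-.133,.152]);lev()"
```

```text
t 10.4 pos [ 0.5685 -0.1336  0.2123] need tool mm [ 0.  -2.  60.3] rows [ 0.   -0.07  2.01] yaw err 0.0 tilt [ 0.007  0.    -1.   ] F [-0.3 -0.4 -0.5] gap 0.696 q [-0.35  0.2   0.27  1.63  0.    1.51]
turn tool [ 0.08 -0.03  0.  ]
```

jog_arm --commands '[[[0,-0.05,0.35],[0.1,0,0],0.7],[[0,0,0.35],[0,0,0],0.7],[[0,0,0.35],[0,0,0],0.7],[[0,0,0.35],[0,0,0],0.7],[[0,0,0.3],[0,0,0],0.7],[[0,0,0],[0,0,0],0.7]]'

```text
time_s: 10.9
eef_pos: [0.5677, -0.1335, 0.157]
ee_rot: [0.802, 0.597, 0.001, -0.001]
ft_force: [0.5, 0.4, -0.3]
finger_gap: 0.696
```

```bash
python3 -c "
from h import *
to([.567,-.133,.152]);lev()"
```

```text
t 10.9 pos [ 0.5677 -0.1335  0.157 ] need tool mm [ 0.3 -0.8  5. ] rows [ 0.01 -0.03  0.17] yaw err 0.001 tilt [ 0.001  0.002 -1.   ] F [ 0.5  0.4 -0.3] gap 0.696 q [-0.35  0.19  0.15  1.53  0.    1.51]
turn tool [-0.   -0.03  0.  ]
```

jog_arm --commands '[[[0,0,0.15],[0,0,0],0.7],[[0,0,0],[0,0,0],0.4],[[0,0,0],[0,0,0],0],[[0,0,0],[0,0,0],0],[[0,0,0],[0,0,0],0],[[0,0,0],[0,0,0],0]]' --force 70

```text
time_s: 11.4
eef_pos: [0.5681, -0.1335, 0.1508]
ee_rot: [0.802, 0.597, 0.001, -0.001]
ft_force: [0.8, -0.7, -1.3]
finger_gap: 0.325
```

```bash
python3 -c "
from h import *
to([.567,-.133,.152]);lev()
im=viewer.snapshot('side')[150:350,200:400];im2=viewer.snapshot('scene')[150:350,190:390];cv2.imwrite('pics/e.png',cv2.resize(np.hstack([im,im2]),(800,400),interpolation=2)[:,:,::-1])"
```

```text
t 11.4 pos [ 0.5681 -0.1335  0.1508] need tool mm [ 0.2 -1.2 -1.2] rows [ 0.01 -0.04 -0.04] yaw err 0.001 tilt [ 0.001  0.002 -1.   ] F [ 0.8 -0.7 -1.3] gap 0.325 q [-0.35  0.2   0.14  1.52  0.    1.51]
turn tool [ 0.   -0.03  0.  ]
```

View pics/e.png

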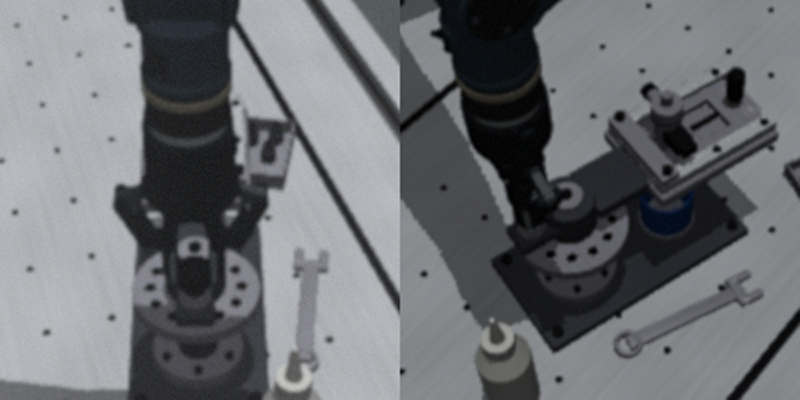

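The fingers hold the knob: gap 0.325, consistent with 31 mm. The fork handle shows at scene pixel (358,192.5), so I'll check that against the fork's home position before pulling.

```bash
python3 -c "
from h import *
h=atz('scene',(358,192.5),.19);i=atz('scene',(190+267/2,150+97/2),.236);print(h,i,np.hypot(*(h-i)[:2]))
h0=atz('scene',(371,186),.19);print('travel',np.hypot(*(h-h0)[:2]))
u=np.array([.2867,.958]);print('from knob',(h[:2]-np.array([.5677,-.1335]))@u, '(home .259)')"
```

```text
[0.64224951 0.11705776 0.19      ] [0.61900657 0.02756523 0.236     ] 0.09246160393231721
travel 0.03413129897144629
from knob 0.26140767900526723 (home .259)
```

It agrees to within 2.5 mm, and the TCP at the stop was 0.2593 from the knob against a nominal 0.259. Pulling now.

jog_arm --commands '[[[0,0,-0.15],[0,0,0],0],[[0,0,-0.15],[0,0,0],0],[[0,0,-0.15],[0,0,0],0]]' --force 80

```text
time_s: 11.75
eef_pos: [0.568, -0.1335, 0.1602]
ee_rot: [0.802, 0.597, 0.0, -0.002]
ft_force: [3.4, -1.0, -10.6]
finger_gap: 0.323
```

jog_arm --commands '[[[0,0,-0.12],[0,0,0],0],[[0,0,-0.12],[0,0,0],0]]'

```text
time_s: 11.92
eef_pos: [0.5679, -0.1334, 0.1651]
ee_rot: [0.802, 0.597, -0.001, -0.003]
ft_force: [4.2, -1.7, -12.9]
finger_gap: 0.318
```

jog_arm --commands '[[[0,0,-0.1],[0,0,0],0],[[0,0,-0.1],[0,0,0],0]]'

```text
time_s: 12.08
eef_pos: [0.5678, -0.1333, 0.1672]
ee_rot: [0.802, 0.597, -0.002, -0.005]
ft_force: [8.8, -2.0, -26.9]
finger_gap: 0.323
```

jog_arm --commands '[[[0,0,-0.1],[0,0,0],0]]'

```text
time_s: 12.17
eef_pos: [0.5678, -0.1333, 0.1671]
ee_rot: [0.802, 0.597, -0.002, -0.006]
ft_force: [6.8, -1.2, -20.6]
finger_gap: 0.319
```

The plunger is at its stop: 16.4 mm risen and the force rose to 27 N. I'll check that the hold is stable and that the pin is clear.

```bash
python3 -c "
from h import *
for k in range(6):
  im=viewer.snapshot('side' if k%2 else 'scene');s=monitor.observe();print(s['time_s'],s['eef_pos'].round(4),s['ft_force'].round(1),round(s['finger_gap'],3))
  if k==4: a=im[200:330,190:320]
b=im[230:360,230:360]
cv2.imwrite('pics/f.png',cv2.resize(np.hstack([b,a]),(800,400),interpolation=2)[:,:,::-1])
c=im
for n,z in (('bottle_center',.065),('spanner_grip',.005),('tray',.01),('fork_grip',.19)):
  print(n,[(q['p'],np.round(q['at'])) for q in viewer.recognise('side',n)[:1]])"
```

```text
12.2167 [ 0.5678 -0.1334  0.1671] [  5.7  -1.9 -20.4] 0.318
12.2667 [ 0.5677 -0.1333  0.1671] [  7.2  -1.6 -19.8] 0.319
12.3167 [ 0.5678 -0.1333  0.1671] [  6.6  -2.2 -19. ] 0.322
12.3667 [ 0.5678 -0.1333  0.1671] [  6.   -2.7 -19.4] 0.318
12.4167 [ 0.5678 -0.1334  0.1671] [  6.3  -2.2 -19.9] 0.319
12.4667 [ 0.5678 -0.1334  0.1671] [  6.6  -2.  -19.5] 0.319
bottle_center [(0.73, array([343., 365.]))]
spanner_grip [(0.67, array([354., 302.]))]
tray [(0.91, array([336., 222.]))]
fork_grip []
```

View pics/f.png

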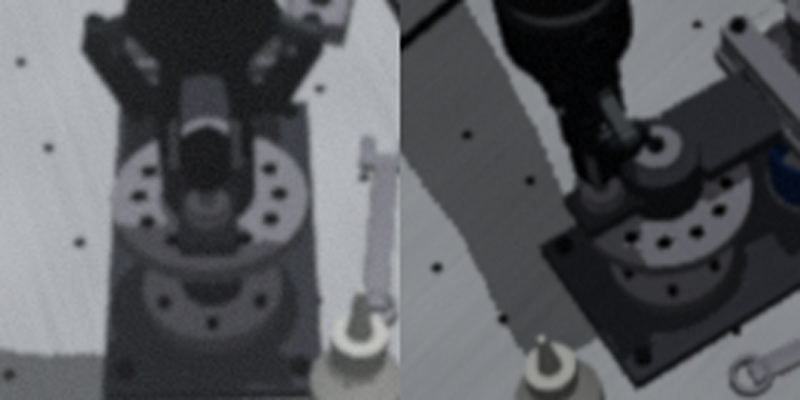

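The knob is raised above its collar between the fingers: (205,155) in the left crop, with the bare collar at (205,205). The hold is steady at about 20 N against the stop, and the bystanders haven't moved. Handing in.

```bash
python3 -c "
from h import *
print(job.finish_job())"
```

```text
the job is handed in; nothing more can be done
None
```

The fork is pushed home and the plunger is held fully up. The job was handed in at about 12.5–12.7 s of the 38 s allowed; no verdict is reported.

- **Fork:** I gripped the handle and slid it about 36 mm. The force rose from 4 N to 18 N at the stop. The TCP was then 259.3 mm along the arm from the knob, against 259 mm nominal. A later camera check gave 261.4 mm, which agrees within its accuracy but is not tight enough to prove the 3 mm limit by itself.
- **Plunger:** I gripped the knob and pulled it up until the force jumped from 13 N to 27 N. The TCP had risen 16.4 mm, against a 16 mm stroke. Over the last 0.3 s before hand-in the hold was steady, with an upward pull of about 20 N, no drift and an 80 N grip. The last picture shows the knob lifted off its collar. The pin itself could not be seen.
- **Bystanders:** The bottle, spanner and tray were found within about 4 pixels of their starting positions in the side camera.
- **Checks that failed or disagreed:**
  - The network's fork-handle position was low in the first pictures, so I used my own triangulated one.
  - It did not find the handle in the final side picture, so the fork was not re-measured after the pull.

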